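# Snap the heat-filter glass under the spring clips of a projector's filter carrier

## Robot

A 7-joint arm with a two-finger parallel gripper is mounted at the origin on the work surface. World frame = base frame: x ahead of the robot, y to its left, z up, the work surface at z = 0. Lengths are in m, angles in rad, forces in N, time in s.
With the tool pointing down it reaches from about 0.425 to 0.875 m from the base axis. Payload 4.7 kg.
Tool frame: the origin (TCP) lies between the finger pads; the fingertips stand 14 mm ahead of it and the grasp point (between the pads) lies 5 mm behind it (manip.tip_extent is the z of the fingertips in the tool frame, in m); z points along the fingers, y is the line along which they close (so a half turn about z gives the same grasp; the last joint's range is limited). The gripper opens to 85 mm and grips with 20 to 120 N. Pads are 22 mm wide; open, the fingers measure 114 mm over their backs; the gripper's body (76 mm by 85 mm) begins 54 mm behind the grasp point. The pads swing forward as they close: fully open they stand 13 mm farther back than shut.
Start: joints at [-1.311, 0.321, -0.07, 1.45, 0.023, 1.371, -0.057], TCP at [0.158, 0.63, 0.245] pointing down, gripper open.
Joint ranges: [-2.86, 2.86], [-0.3, 2.09], [-1.38, 1.24], [0.06, 2.45], [-1.56, 4.7], [0.09, 2.05], [-2.69, 2.69]. Speed limits (rad/s): [2.57, 2.57, 3.14, 3.14, 3.14, 3.14, 3.14].

## Interface

Orientations are given as [roll, pitch, yaw] about the fixed x, y, z axes, in that order (R = Rz(yaw) Ry(pitch) Rx(roll)).
In Python, from workcell import get_obs, capture, get_calibration, finish_job, spotter, manip gives the robot as it stands. The module is installed in compiled form; this text tells all that it offers.
- The arm moves only by the tool send_rows, never from a script. Its argument "increments" is a list of rows, each a list of 7 numbers: the finger opening in mm, from 0 to 85.4, then the shift along the tool's x, y, z in units of 25 mm (1.0 is 25 mm), then the turn, a rotation vector about the tool's x, y, z in rad. A call has 1 to 12 rows; each row is the pose to reach, as a shift and turn from the pose commanded when the call began, along the tool's axes at that moment; what a row does not reach only later rows make up. A row lasts 1/10 s, in which the tool goes at most 50 mm and 8.59 degrees, less where a joint would pass 70% of its speed; a pose out of reach is approached as far as the arm can. A call with a gripper value outside its range is refused whole. The fingers move at their own pace and stop on an object; the grip force is fixed at half the most. Time passes only in rows, so rows that repeat a pose let the fingers close. It gives the time, the measured TCP pose, the force, the opening and the grip force at its end, in the units of the state.
- get_obs(): the state, without advancing time (a new reading comes with each control period).
- capture(name): name is "scene" or "top" or "wrist"; returns the picture (420x560x3 uint8, red, green, blue); there is no depth.
- get_calibration(name): a dict with "intrinsics" (3x3 intrinsics, pixels), "distortion" ([k1, k2, p1, p2, k3] as OpenCV has them; the pictures are not rectified), "R" (3x3) and "t" (3): a world point X has camera coordinates R X + t. Camera axes: x right, y down, z forward; pixel columns grow to the right and rows downward; lengths in m; the calibration is good to about 2 mm. A picture is of the moment at which its call begins: read the wrist's pose just before it. get_calibration takes no time and is no camera call; for the wrist camera it gives the pose at the moment of the call.
- finish_job(): hands the job in; it is judged then, once.
Trained networks look in the newest picture that a camera, given by its name, has taken for a name from the list of things; names that differ only in an ending like _2 or _b are one class to them, and where a whole thing is asked for, a point or a joint stands for the part that bears it (a point fixed in the world has none). Each returns a list of dicts, best first, with "score" (0 to 1); they miss things now and then, are a little off and sometimes report something else, mostly with a low value. They report only what shows in the picture. A call takes as long as a camera call.
- spotter.boxes_of(name, camera): "location" ([x, y, z] in m, in world coordinates, good to about 4 mm: the middle of the surface that is visible of it).
The state is a dict: "time_s": time; "joint_positions": joint angles; "qd": joint speeds; "joint_efforts": joint torques, N m; "tcp_pos": TCP position; "tool_rot": TCP orientation; "wrist_force": force on the tool from outside, world axes, zero at the start; "ft_torque": the same for the moment, N m; "width": finger opening in m; "grasp_force": force on a finger pad.
Only numpy, scipy, OpenCV 4.12 (cv2) and the standard library are available. Lean on these libraries where they do the work, as an engineer would, in place of code of your own. Each camera call takes 0.05 s, during which the arm holds its last target. There are 200 camera calls.

## Task

Fit the amber heat-filter glass into the projector's filter carrier: take it off its cork block, lay it flat on the carrier's loading tongue and slide it, kept flat, in under the two sprung clips and on against the sprung end stop, until both clips, having ridden up over it, snap down behind its rear edge and the glass sits tight between stop and clips; then let go. Push only as hard as the clips need: the stop must give a little but never be pushed in to its end, the glass must never be forced or dropped on the table. Leave the lens, the brass cap and the grey foot where they are.

Things in the scene. Friction and masses are not known exactly. Their poses are not given: they have to be found in the camera images.
- glass: Amber heat-filter glass, a flat square plate 60 x 60 mm, 5 mm thick, about 45 g, loose. Origin: centre of its underside; x and y along its edges, z up. All four edges are alike. It starts lying flat on the cork block, overhanging it by about 12 mm on all sides.
- cork_block: Fixed square cork block 36 x 36 mm, 25 mm high. Origin: centre of its underside on the table.
- carrier: Dark cast filter carrier screwed to the table (fixed). Origin: on the table, under the nominal centre of the seated glass. x: the direction in which the glass is slid in, y: left of that, z up. Its flat stage top is 25 mm above the table all along, tongue and bay. Bay: x -55 to 78 mm, 86 mm wide. A screw flange 6 mm high runs out to y = -55 and 55 mm for x -40 to 40 mm.
- seat (a point): Middle of a flush white opal window in the stage, on its top. Here lies, nominally, the centre of the underside of the seated glass. But the steel clip plate, which carries end stop and both clips together, is clamped in slots by two screws and may sit up to 8 mm nearer or farther along x (not measured; it does not slip): find the stop by feel. Axes as the carrier's.
- tongue (a point): Middle of the loading tongue, on its top, 83 mm before the seat: a bar 36 mm wide and 25 mm high over the table, from 112 to 55 mm before the seat, so that fingers holding the glass by its two sides pass down beside it. Axes as the carrier's.
- mouth (a point): On the stage top where the side rails begin, 30 mm before the seat: 8 mm high, inner faces 31.5 mm either side of the middle, running on past the seat. Their flared ends reach back to 42 mm before the seat and out to 41 mm either side of the middle: fingers at the sides of the glass must let go behind these, and the rest is a push on the rear edge. Axes as the carrier's.
- clip_left (a joint): Left steel spring clip, 26.5 mm left of the carrier's middle: a leaf 7 mm wide, 9 mm above the stage, rooted beyond the stop. Its nose, 32 mm before the seat (+-8), hangs 1 mm above the stage; from it a lip slopes up at 24 degrees to 7 mm above the stage, 46 mm before the seat (+-8). Value: lift in rad; 0 down, about 0.06 riding on the glass, which it presses with about 1 N.
- clip_right (a joint): Right clip, its mirror image; the gap between the clips, 46 mm wide, is free from above. The clips resist the push with 2 to 6 N. A glass only just under the lips can tip up when pushed from behind: hold it by its sides until its front is under the noses. Value as for the left.
- stop (a joint): Sprung end stop: a brass yoke with two lugs 7 mm high, 13 mm either side of the middle, faces nominally 29 mm beyond the seat (+-8). Value: how far it is pushed in, m: 0 free, 0.0031 hard against its end. It takes 2.5 N to start and 3.5 N more per mm. The clips drop behind the glass when it is pushed in about 1 mm; it then holds the glass back against them. Beyond 2.5 mm is too far.
- lens: Loose thick condenser lens of clear glass, 55 mm across, 18 mm high, lying flat side down. Origin: centre of its underside. To be left alone.
- cap: Loose brass lens cap, 47 mm across, 17 mm high. Origin: centre of its underside. To be left alone.
- foot: Loose grey elevation foot: a disc 32 mm across and 10 mm high with a threaded stem 10 mm thick standing up to 40 mm. Origin: centre of its underside. To be left alone.

How it is judged:
On the way:
1. both clips have ridden up and press on the top of the glass, which is partly in the bay (value of joint each of clip_left, clip_right above 0.035 rad and x of glass in the frame of carrier between -0.074 and -0.012 m and z of glass in the frame of carrier below 0.028 m), for 0.1 s.
At the end, for the whole second after the job is handed in: The glass lies flat and at rest on the stage between the rails (centre within 12 mm of the nominal seat along, 3 mm across), tight between the sprung stop, still pushed in by over 0.3 mm, and both clips, which are down behind its rear edge (lift below 0.015 rad) (value of joint each of clip_left, clip_right below 0.015 rad and value of joint stop above 0.0003 m and x of glass in the frame of carrier between -0.012 and 0.012 m and y of glass in the frame of carrier between -0.003 and 0.003 m and z of glass in the frame of carrier between 0.0235 and 0.0265 m and angle between glass's own z axis and vertical below 0.05 rad and linear speed of glass below 0.01 m/s); the robot touches nothing.
It fails at once if the glass is pushed too hard: the sprung stop goes in beyond 2.5 mm (value of joint stop above 0.0025 m).
It fails at once if the glass is forced: more than 40 N between glass and carrier (its stop, rails, stage and clips together) (contact force between glass and carrier above 40 N).
It fails at once if the glass is dropped off onto the table (height (world z) of glass below 0.012 m).
It fails at once if the lens, the cap or the foot is displaced by more than 15 mm (distance of any of lens, cap, foot from where it was at the start of the episode above 0.015 m).
It also fails if it takes over 66 s, if anything falls off the work surface, if the arm or the gripper's body presses on something with over 40 N, if the wrist force passes 120 N, or if a joint passes its speed limit or range.

## Working session

There is one attempt and no reset: what is moved stays moved. The work goes in short steps, Python scripts to look and compute and a tool call to move; the robot and the scene stay as the last step left them, time stands still between calls to the robot, and variables do not carry over. Pictures are saved under pics/ and viewed, at most 10 in all, crops included, and the job is handed in when it is done.

Besides the shell and the picture viewer there is one more tool, called after "Request:" by a JSON object that holds its "name" and its "arguments". send_rows: Moves the arm, as the interface text tells. Its arguments: {"type":"object","properties":{"increments":{"type":"array"}},"required":["increments"]}

```bash
mkdir -p pics
cat > h.py <<'E'
import numpy as np, cv2
from workcell import *
from scipy.spatial.transform import Rotation as Ro
def px2w(cam,uv,z):
    c=get_calibration(cam);K=np.array(c["intrinsics"],float);D=np.array(c["distortion"],float);R=np.array(c["R"]);t=np.array(c["t"])
    p=cv2.undistortPoints(np.array(uv,float).reshape(-1,1,2),K,D).reshape(-1,2)
    o=-R.T@t; d=np.c_[p,np.ones(len(p))]@R
    return o+d*((z-o[2])/d[:,2])[:,None]
def w2px(cam,X):
    c=get_calibration(cam);R=np.array(c["R"]);t=np.array(c["t"],float)
    return cv2.projectPoints(np.array(X,float).reshape(-1,1,3),cv2.Rodrigues(R)[0],t,np.array(c["intrinsics"],float),np.array(c["distortion"],float))[0].reshape(-1,2)
def save(cam,n):
    im=capture(cam); cv2.imwrite(f"pics/{n}.png",im[:,:,::-1]); return im
E
python3 - <<'E'
from h import *
a=save("top","top1");b=save("scene","scene1")
for n in ["glass","cork_block","carrier","clip_left","clip_right","stop","lens","cap","foot"]:
    for cam in ("top","scene"):
        r=spotter.boxes_of(n,cam)
        print(n,cam,[(np.round(x["location"],3).tolist(),round(x["score"],2)) for x in r[:2]])
o=get_obs();print(o["time_s"],o["tcp_pos"],o["tool_rot"],o["width"],manip.tip_extent)
E
```

```text
glass top [([0.578, 0.188, 0.03], 0.87)]
glass scene [([0.58, 0.185, 0.029], 0.59)]
cork_block top []
cork_block scene []
carrier top [([0.56, -0.153, 0.021], 0.7)]
carrier scene [([0.584, -0.166, 0.025], 0.96)]
clip_left top [([0.576, 0.186, 0.034], 0.61), ([0.568, -0.13, 0.032], 0.56)]
clip_left scene [([0.578, -0.132, 0.035], 0.59)]
clip_right top [([0.559, -0.184, 0.037], 0.6)]
clip_right scene [([0.562, -0.182, 0.038], 0.5)]
stop top [([0.598, -0.165, 0.031], 0.39)]
stop scene [([0.578, -0.166, 0.021], 0.51), ([0.581, -0.131, 0.037], 0.41)]
lens top [([0.76, -0.01, 0.015], 0.66)]
lens scene [([0.771, -0.017, 0.013], 0.92)]
cap top []
cap scene [([0.522, -0.006, 0.017], 0.7), ([0.582, 0.185, 0.028], 0.51)]
foot top [([0.638, -0.008, 0.009], 0.71)]
foot scene [([0.641, -0.013, 0.013], 0.6)]
1.0 [0.15818194 0.63048845 0.24536749] [3.14147583e+00 1.36509320e-05 2.89583488e+00] 0.08546036638698658 0.014
```

View pics/top1.png

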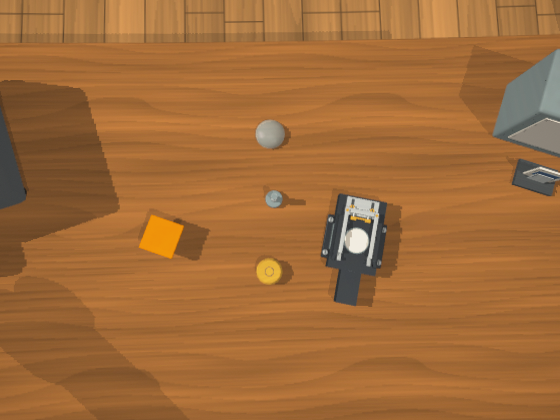

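View pics/scene1.png

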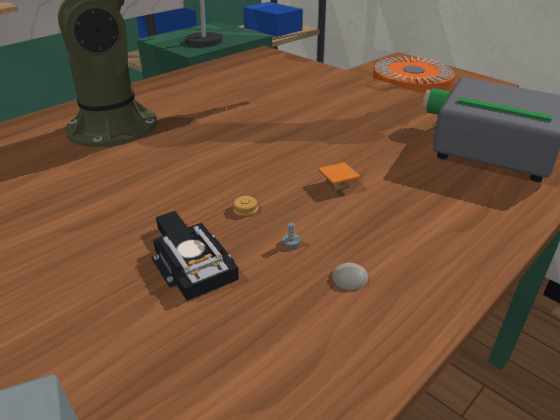

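The top view shows the glass at about (162,237), the opal window at (357,240), the tongue end at (347,290), the cap at (268,271), the foot at (274,199) and the lens at (270,134). In the scene view the glass lies flat on its cork, and the carrier opens toward the robot.

Run:
```python
from h import *
im=cv2.imread("pics/top1.png");hsv=cv2.cvtColor(im,cv2.COLOR_BGR2HSV)
m=cv2.inRange(hsv,(8,230,200),(20,255,255));m[:,:130]=0;m[:,190:]=0
c=max(cv2.findContours(m,0,1)[0],key=cv2.contourArea)
bx=cv2.boxPoints(cv2.minAreaRect(c));w=px2w("top",bx,.030)
print("glass",bx,w[:,:2],w.mean(0),[np.linalg.norm(w[i]-w[i-1]) for i in range(4)],np.degrees(np.arctan2(*(w[1]-w[0])[1::-1])))
m=cv2.inRange(hsv,(0,0,190),(180,60,255));m[:222]=0;m[260:]=0;m[:,:344]=0;m[:,371:]=0
c=max(cv2.findContours(m,0,1)[0],key=cv2.contourArea);e,r=cv2.minEnclosingCircle(c)
print("win",e,r,px2w("top",[e],.025))
cr=cv2.resize(im[180:315,300:410],None,fx=4,fy=4,interpolation=cv2.INTER_CUBIC)
cv2.imwrite("pics/crop1.png",cr)
```

```text
glass [[138.27008 247.0073 ]
 [150.44525 213.52554]
 [183.36496 225.49634]
 [171.18979 258.9781 ]] [[0.55896974 0.2266433 ]
 [0.61673124 0.20651834]
 [0.5941374  0.14933252]
 [0.53664419 0.17011625]] [0.57662064 0.1881526  0.03      ] [np.float64(0.060776134191573954), np.float64(0.06116702577151037), np.float64(0.06148739498412951), np.float64(0.06113454316088932)] -19.20909177286054
win (353.5, 236.0) 16.919023513793945 [[ 0.56794933 -0.15041367  0.025     ]]
```

View pics/crop1.png

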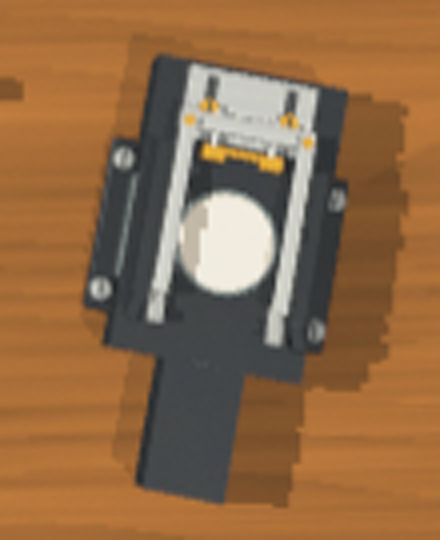

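Request:
{"name": "send_rows", "arguments": {"increments": [[85,-2,-1.3,0,0,0,0.03],[85,-4,-2.6,0,0,0,0.09],[85,-6,-3.9,0,0,0,0.09],[85,-8,-5.2,0,0,0,0.09],[85,-10,-6.5,0,0,0,0.09],[85,-12,-7.8,0,0,0,0.09],[85,-14,-9.1,0,0,0,0.09],[85,-16,-10.4,0,0,0,0.09],[85,-18,-11.7,0,0,0,0.09],[85,-20,-12.8,0,0,0,0.09],[85,-20.5,-13.1,0,0,0,0.09],[85,-20.5,-13.1,0,0,0,0.09]]}}

```text
time_s: 2.2
tcp_pos: [0.571, 0.1925, 0.2457]
tool_rot: [3.141, 0.001, 2.806]
wrist_force: [1.2, 0.1, 0.7]
width: 0.085
grasp_force: 0.0
```

Run:
```python
from h import *
im=save("wrist","w1");o=get_obs();print(o["time_s"],o["tcp_pos"],o["tool_rot"],o["wrist_force"])
c=get_calibration("wrist");R=np.array(c["R"]);C=-R.T@np.array(c["t"]);T=Ro.from_euler("xyz",o["tool_rot"]).as_matrix()
print("cam in tool",T.T@(C-o["tcp_pos"]),"view dir tool",T.T@R[2], "right",T.T@R[0])
hsv=cv2.cvtColor(im[:,:,::-1].copy(),cv2.COLOR_BGR2HSV)
m=cv2.inRange(hsv,(8,200,150),(22,255,255))
c=max(cv2.findContours(m,0,1)[0],key=cv2.contourArea)
bx=cv2.boxPoints(cv2.minAreaRect(c));w=px2w("wrist",bx,.030)
print("glass",bx,w[:,:2],w.mean(0),[np.linalg.norm(w[i]-w[i-1]) for i in range(4)],[np.degrees(np.arctan2(*(w[i]-w[i-1])[1::-1]))for i in range(4)])
```

```text
2.25 [0.57689805 0.18248298 0.24569445] [-3.1379823   0.00766     2.79461738] [ 3.93002821 -6.29871004  0.8851465 ]
cam in tool [ 0.07924916 -0.00089802 -0.12976619] view dir tool [-3.07205739e-01 -5.76919400e-04  9.51642948e-01] right [-1.54545132e-04  9.99999833e-01  5.56345374e-04]
glass [[248.76517 213.39415]
 [250.00626 163.75017]
 [301.09933 165.02748]
 [299.85825 214.67146]] [[0.60028579 0.13405625]
 [0.54373993 0.15804215]
 [0.56542659 0.21368962]
 [0.62320149 0.19276165]] [0.58316345 0.17463742 0.03      ] [np.float64(0.06301946868419306), np.float64(0.061422777614854804), np.float64(0.05972396738619701), np.float64(0.0614485096960673)] [np.float64(-111.32322149149752), np.float64(157.01407636836362), np.float64(68.70839530805782), np.float64(-19.912053770710934)]
```

View pics/w1.png

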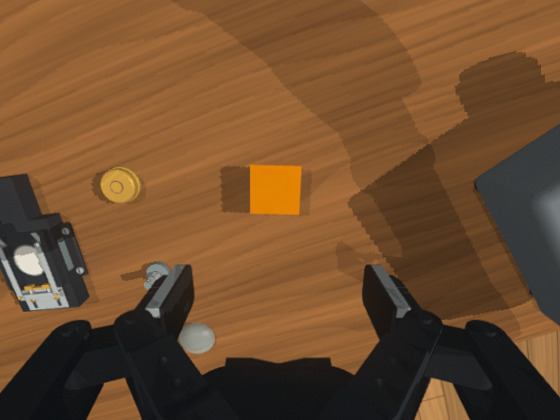

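The glass is at about (275,190) in the wrist view, with the cap at (121,185), the foot at (155,275) and the carrier at the left edge. The arm was still settling when this was taken, so I'll measure again now that it is still.

```bash
cat >> h.py <<'E'
def glassm(z=.030):
    for i in range(4): capture("wrist")
    im=capture("wrist")
    hsv=cv2.cvtColor(im[:,:,::-1].copy(),cv2.COLOR_BGR2HSV)
    m=cv2.inRange(hsv,(8,200,150),(22,255,255))
    c=max(cv2.findContours(m,0,2)[0],key=cv2.contourArea)
    bx=cv2.boxPoints(cv2.minAreaRect(c));w=px2w("wrist",bx,z)
    print("glass",np.round(bx).tolist(),w.mean(0),[round(np.linalg.norm(w[i]-w[i-1]),4) for i in range(4)],[round(np.degrees(np.arctan2(*(w[i]-w[i-1])[1::-1])),1)for i in range(4)])
def st():
    o=get_obs();print(o["time_s"],np.round(o["tcp_pos"],4),np.round(o["tool_rot"],4),"F",np.round(o["wrist_force"],2),"M",np.round(o["ft_torque"],2),o["width"],o["grasp_force"])
E
python3 -c "
from h import *
glassm();st()"
```

```text
glass [[248.0, 215.0], [249.0, 166.0], [300.0, 167.0], [299.0, 216.0]] [0.57557488 0.18726939 0.03      ] [np.float64(0.063), np.float64(0.061), np.float64(0.0598), np.float64(0.0611)] [np.float64(-110.7), np.float64(157.7), np.float64(69.4), np.float64(-19.3)]
2.5 [0.5691 0.1954 0.2452] [ 3.1410e+00 -9.0000e-04  2.8075e+00] F [-0.55  0.64  0.54] M [-0.01 -0.01 -0.05] 0.08484752673984067 0.0
```

Request:
{"name": "send_rows", "arguments": {"increments": [[85,-0.3,-1.5,0.3,0,0,-0.03],[85,-0.7,-3.3,0.7,0,0,-0.07],[85,-1.0,-5.1,1.1,0,0,-0.1],[85,-1.4,-6.9,1.5,0,0,-0.13],[85,-1.8,-8.7,2.0,0,0,-0.16],[85,-2.1,-10.5,2.4,0,0,-0.18],[85,-2.4,-12,2.7,0,0,-0.18],[85,-2.6,-13,3,0,0,-0.18],[85,-2.6,-13.2,3,0,0,-0.18],[85,-2.6,-13.2,3,0,0,-0.18],[85,-2.6,-13.2,3,0,0,-0.18],[85,-2.6,-13.2,3,0,0,-0.18]]}}

```text
time_s: 3.7
tcp_pos: [0.5232, -0.1365, 0.1706]
tool_rot: [3.141, 0.001, 2.99]
wrist_force: [-0.8, -0.0, -0.8]
width: 0.0851
grasp_force: 0.0
```

Run:
```python
from h import *
for i in range(4): capture("wrist")
im=save("wrist","w2");st()
hsv=cv2.cvtColor(im[:,:,::-1].copy(),cv2.COLOR_BGR2HSV)
m=cv2.inRange(hsv,(0,0,190),(180,60,255))
for c in cv2.findContours(m,0,1)[0]:
    if cv2.contourArea(c)>300: print(cv2.contourArea(c),cv2.minEnclosingCircle(c),px2w("wrist",[cv2.minEnclosingCircle(c)[0]],.025))
cv2.imwrite("pics/w2b.png",cv2.resize(im[:,:,::-1],None,fx=1.42,fy=1.42,interpolation=cv2.INTER_CUBIC))
```

```text
3.95 [ 0.5227 -0.1383  0.1704] [3.1414e+00 2.0000e-04 2.9869e+00] F [-0.12  0.06 -0.03] M [-0.06  0.05  0.04] 0.0851754476606577 0.0
957.5 ((265.4634094238281, 238.31707763671875), 19.793506622314453) [[ 0.55960623 -0.15755144  0.025     ]]
```

View pics/w2b.png

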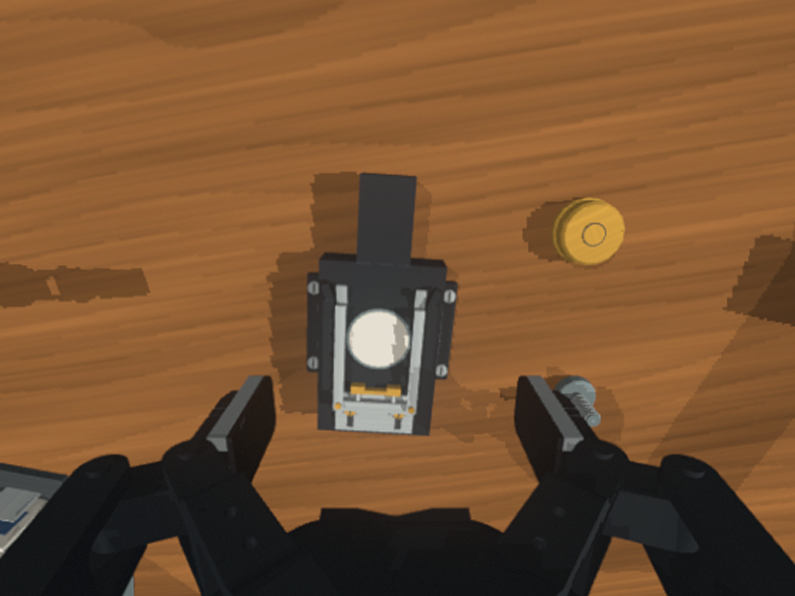

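The wrist view (scaled) shows the tongue end corners at (361,174) and (416,177), the bay's near corners at (321,254) and (445,262), its far corners at (318,430) and (430,434), and the window at (379,339). I'll fit the carrier pose from these.

Run:
```python
from h import *
from scipy.optimize import least_squares
im=cv2.imread("pics/w2.png");g=cv2.cvtColor(im,cv2.COLOR_BGR2GRAY)
p=np.array([[361,174],[416,177],[321,254],[445,262],[318,430],[430,434],[379,339]],np.float32)/1.42
q=p.copy()
s=cv2.cornerSubPix(g,p[:6].reshape(-1,1,2).copy(),(3,3),(-1,-1),(3,50,.01)).reshape(-1,2)
ok=np.linalg.norm(s-p[:6],axis=1)<2;q[:6][ok]=s[ok]
L=np.array([[-.112,-.018],[-.112,.018],[-.055,-.043],[-.055,.043],[.078,-.043],[.078,.043],[0,0]])
def X(v):
    c,s=np.cos(v[2]),np.sin(v[2]);return np.c_[L@np.array([[c,s],[-s,c]])+v[:2],np.full(len(L),.025)]
for pts in (p,q):
    r=least_squares(lambda v:(w2px("wrist",X(v))-pts).ravel(),[.56,-.15,-.15],loss="soft_l1")
    print(r.x,np.degrees(r.x[2]));print(np.round(w2px("wrist",X(r.x))-pts,1).tolist())
pw=px2w("wrist",p,.025);print(np.round(pw,4))
# overlay
v=r.x;o=cv2.resize(im,None,fx=1.42,fy=1.42)
# cross-check in the top picture
t=cv2.imread("pics/top1.png");print("top px",np.round(w2px("top",X(v))).tolist())
```

```text
[ 0.55982916 -0.15595334 -0.21611352] -12.38239284908286
[[-1.0, -0.9], [0.5, -0.4], [-1.3, 3.5], [1.6, 3.3], [0.2, -1.0], [-0.1, 0.4], [0.2, -0.4]]
[ 0.55926271 -0.1566382  -0.21820829] -12.5024139881572
[[-0.1, -0.9], [0.3, 0.3], [-2.0, 2.9], [0.9, 2.9], [0.1, -0.6], [0.5, -0.8], [-0.6, -0.9]]
[[ 0.4475 -0.1488  0.025 ]
 [ 0.4546 -0.1148  0.025 ]
 [ 0.4938 -0.1842  0.025 ]
 [ 0.5119 -0.1033  0.025 ]
 [ 0.628  -0.2151  0.025 ]
 [ 0.6448 -0.1305  0.025 ]
 [ 0.5603 -0.1562  0.025 ]]
top px [[357.0, 306.0], [337.0, 302.0], [376.0, 276.0], [328.0, 267.0], [388.0, 203.0], [341.0, 193.0], [357.0, 241.0]]
```

```bash
cat >> h.py <<'E'
O=np.array([.5597,-.156]);Y=np.radians(-12.4)
CR=np.array([[np.cos(Y),-np.sin(Y)],[np.sin(Y),np.cos(Y)]])
def w2c(p): return (np.array(p)[...,:2]-O)@CR
E
python3 - <<'E'
from h import *
print("lip ends",w2c(px2w("wrist",np.array([[341,288],[421,292]])/1.42,.032))*1e3)
print("stop",w2c(px2w("wrist",np.array([[352,386],[400,388]])/1.42,.032))*1e3)
E
```

```text
lip ends [[-37.65353639 -27.07126214]
 [-38.16116082  26.2871142 ]]
stop [[ 35.47103304 -17.53975966]
 [ 34.94118047  17.06293997]]
```

Request:
{"name": "send_rows", "arguments": {"increments": [[85,0.05,1.3,0.2,0,0,0.02],[85,0.15,3.0,0.6,0,0,0.05],[85,0.25,4.8,1.0,0,0,0.08],[85,0.35,6.6,1.4,0,0,0.11],[85,0.4,8.4,1.8,0,0,0.14],[85,0.45,10.2,2.2,0,0,0.17],[85,0.5,11.8,2.5,0,0,0.182],[85,0.55,12.9,2.8,0,0,0.182],[85,0.59,13.32,2.8,0,0,0.182],[85,0.59,13.32,2.8,0,0,0.182],[85,0.59,13.32,2.8,0,0,0.182],[85,0.59,13.32,2.8,0,0,0.182]]}}

```text
time_s: 5.15
tcp_pos: [0.5602, 0.1897, 0.1009]
tool_rot: [-3.141, 0.001, 2.8]
wrist_force: [0.3, -1.1, -0.2]
width: 0.085
grasp_force: 0.0
```

```bash
python3 -c "
from h import *
glassm();st()"
```

```text
glass [[238.0, 285.0], [239.0, 211.0], [323.0, 212.0], [322.0, 287.0]] [0.57625825 0.18670164 0.03      ] [np.float64(0.0654), np.float64(0.0611), np.float64(0.06), np.float64(0.0612)] [np.float64(-110.5), np.float64(157.3), np.float64(69.6), np.float64(-17.6)]
5.4 [0.5597 0.1914 0.1007] [3.1413e+00 3.0000e-04 2.8025e+00] F [ 1.03  0.09 -0.15] M [-0.01 -0.06  0.02] 0.0851988766066626 0.0
```

Request:
{"name": "send_rows", "arguments": {"increments": [[85,0.05,0.06,0.8,0,0,0],[85,0.05,0.06,1.6,0,0,0],[85,0.05,0.06,2.4,0,0,0],[85,0.05,0.06,2.9,0,0,0],[85,0.05,0.06,3.05,0,0,0],[85,0.05,0.06,3.05,0,0,0],[70,0.05,0.06,3.05,0,0,0],[60,0.05,0.06,3.05,0,0,0],[50,0.05,0.06,3.05,0,0,0],[50,0.05,0.06,3.05,0,0,0],[50,0.05,0.06,3.05,0,0,0],[50,0.05,0.06,3.05,0,0,0]]}}

```text
time_s: 6.6
tcp_pos: [0.5599, 0.1945, 0.0258]
tool_rot: [3.14, 0.002, 2.804]
wrist_force: [-0.8, -0.3, 5.7]
width: 0.058
grasp_force: 63.8
```

```bash
python3 -c "
from h import *
st()"
```

```text
6.6 [0.5599 0.1945 0.0258] [3.1396e+00 1.7000e-03 2.8038e+00] F [-0.84 -0.26  5.68] M [-0.1   0.2   0.01] 0.05795972244102045 63.78291606903076
```

Request:
{"name": "send_rows", "arguments": {"increments": [[50,0,0,-0.3,0,0,0],[50,0,0,-1.0,0,0,0],[50,0,0,-2.0,0,0,0],[50,-0.05,-1.0,-2.4,0,0,-0.02],[50,-0.13,-2.6,-2.4,0,0,-0.04],[50,-0.21,-4.3,-2.4,0,0,-0.06],[50,-0.3,-6.1,-2.4,0,0,-0.08],[50,-0.39,-7.9,-2.4,0,0,-0.1],[50,-0.48,-9.7,-2.4,0,0,-0.12],[50,-0.56,-11.4,-2.4,0,0,-0.122],[50,-0.63,-12.8,-2.4,0,0,-0.122],[50,-0.67,-13.66,-2.4,0,0,-0.122]]}}

```text
time_s: 7.8
tcp_pos: [0.4604, -0.1368, 0.0847]
tool_rot: [3.142, 0.001, 2.922]
wrist_force: [1.6, 0.3, -0.3]
width: 0.0578
grasp_force: 64.2
```

Run:
```python
from h import *
for i in range(6): capture("wrist")
im=save("wrist","w3");st();o=get_obs();print("tcp carrier",w2c(o["tcp_pos"])*1e3,np.degrees(o["tool_rot"][2])-180+12.4)
glassm(.030+.06);
```

```text
8.15 [ 0.462  -0.1322  0.0842] [3.1411e+00 2.0000e-04 2.9282e+00] F [-0.15  0.22 -0.74] M [-0.04  0.02  0.03] 0.05779653729258267 64.17525172233582
tcp carrier [-100.5128034     2.25173971] 0.1727516579289503
glass [[215.0, 264.0], [338.0, 264.0], [338.0, 363.0], [215.0, 363.0]] [ 0.4776975 -0.1380973  0.09     ] [np.float64(0.0593), np.float64(0.0576), np.float64(0.0593), np.float64(0.0656)] [np.float64(163.8), np.float64(77.7), np.float64(-8.5), np.float64(-102.3)]
```

View pics/w3.png

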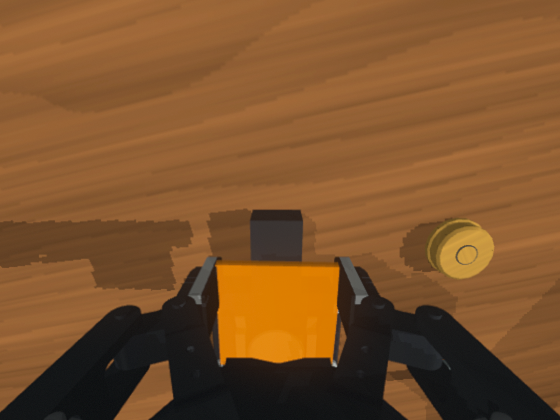

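The glass is held level. Its rear edge runs from (217,264) to (339,264), and the tongue end below it from (251,221) to (302,221). I'll compare the two laterally.

Run:
```python
from h import *
im=cv2.imread("pics/w3.png")
h=cv2.cvtColor(im,cv2.COLOR_BGR2HSV);g=cv2.cvtColor(im,cv2.COLOR_BGR2GRAY).astype(int)
for r in (225,235,245,252):
    d=np.diff(g[r,235:320]);print(r,235+np.argmin(d)+.5,235+np.argmax(d)+.5,end=" ; ")
m=cv2.inRange(h,(8,200,120),(22,255,255))
for r in (268,275,285,300):
    x=np.where(m[r])[0];print(r,x.min(),x.max())
for rows,z in (((217.0,264),(339,264)),.0902),(((218.5,285),(337.5,285)),.0902),(((251.,221),(302,221)),.025),(((251.,250),(302.5,250)),.025):
    print(z,np.round(w2c(px2w("wrist",rows,z))*1e3,1).tolist())
st()
```

```text
225 249.5 302.5 ; 235 249.5 302.5 ; 245 249.5 301.5 ; 252 250.5 301.5 ; 268 216 339
275 217 338
285 218 337
300 219 336
0.0902 [[-113.6, -27.9], [-113.7, 29.1]]
0.0902 [[-102.3, -27.9], [-102.4, 29.1]]
0.025 [[-111.2, -17.7], [-111.3, 16.9]]
0.025 [[-89.6, -18.3], [-89.6, 17.8]]
8.4 [ 0.4617 -0.133   0.084 ] [ 3.1416e+00 -1.0000e-04  2.9271e+00] F [ 0.34  0.08 -1.3 ] M [-0.    0.03  0.04] 0.05776891033415681 64.17483329772949
```

Request:
{"name": "send_rows", "arguments": {"increments": [[50,0,-0.05,0.6,0,0,0],[50,0,-0.05,1.3,0,0,0],[50,0,-0.05,1.9,0,0,0],[50,0,-0.05,2.2,0,0,0],[50,0,-0.05,2.3,0,0,0],[50,0,-0.05,2.34,0,0,0],[50,0,-0.05,2.34,0,0,0],[50,0,-0.05,2.34,0,0,0],[50,0,-0.05,2.34,0,0,0]]}}

```text
time_s: 9.3
tcp_pos: [0.4616, -0.1349, 0.026]
tool_rot: [3.141, 0.001, 2.926]
wrist_force: [-0.0, -0.5, -0.3]
width: 0.0579
grasp_force: 64.2
```

```bash
python3 -c "
from h import *
for i in range(3): st();capture('top')
o=get_obs();print(w2c(o['tcp_pos'])*1e3)"
```

```text
9.3 [ 0.4616 -0.1349  0.026 ] [3.1413e+00 1.0000e-03 2.9259e+00] F [-0.   -0.47 -0.29] M [ 0.01 -0.02 -0.03] 0.05793224812985008 64.18033003807068
9.35 [ 0.4615 -0.1349  0.0259] [3.1413e+00 9.0000e-04 2.9258e+00] F [-0.45  0.36  0.22] M [ 0.01 -0.04 -0.03] 0.057892543237545474 64.22215461730957
9.4 [ 0.4615 -0.1349  0.0259] [3.1413e+00 8.0000e-04 2.9257e+00] F [-0.3   0.14 -0.3 ] M [ 0.02 -0.01  0.06] 0.057982057761548356 64.24232125282288
[-100.42077563   -0.45622837]
```

Request:
{"name": "send_rows", "arguments": {"increments": [[50,0,0,0.01,0,0,0],[50,0,0,0.02,0,0,0],[50,0,0,0.02,0,0,0],[50,0,0,0.02,0,0,0]]}}

```text
time_s: 9.85
tcp_pos: [0.4616, -0.1349, 0.0258]
tool_rot: [3.141, 0.0, 2.926]
wrist_force: [-2.1, 0.7, 7.2]
width: 0.058
grasp_force: 64.8
```

Request:
{"name": "send_rows", "arguments": {"increments": [[50,0,0,0.01,0,0,0],[50,0,0,0.02,0,0,0],[50,0,0,0.02,0,0,0],[50,0,0,0.02,0,0,0]]}}

```text
time_s: 10.25
tcp_pos: [0.4616, -0.1349, 0.0257]
tool_rot: [3.141, 0.0, 2.926]
wrist_force: [-3.7, 0.4, 11.3]
width: 0.0578
grasp_force: 65.2
```

Request:
{"name": "send_rows", "arguments": {"increments": [[50,0,0,-0.03,0,0,0],[50,-0.1,0,-0.03,0,0,0],[50,-0.25,0,-0.03,0,0,0],[50,-0.4,0,-0.03,0,0,0],[50,-0.56,0,-0.03,0,0,0],[50,-0.56,0,-0.03,0,0,0],[50,-0.56,0,-0.03,0,0,0],[50,-0.56,0,-0.03,0,0,0]]}}

```text
time_s: 11.05
tcp_pos: [0.4759, -0.138, 0.0258]
tool_rot: [3.141, 0.002, 2.926]
wrist_force: [1.9, -0.0, 5.0]
width: 0.0584
grasp_force: 64.6
```

Run:
```python
from h import *
for i in range(3): capture("wrist")
im=save("wrist","w4")[:,:,::-1].copy();st();o=get_obs();print(w2c(o['tcp_pos'])*1e3)
h=cv2.cvtColor(im,cv2.COLOR_BGR2HSV)
m=cv2.inRange(h,(8,200,120),(22,255,255));ys=np.where(m.sum(1)>255*60)[0];print(ys.min(),ys.max())
r=ys.min()+4;x=np.where(m[r])[0]
print("glass",r,x.min(),x.max(),w2c(px2w("wrist",[[x.min(),r],[x.max()+1,r]],.030))*1e3)
cv2.imwrite("pics/w4b.png",cv2.resize(im[200:400,160:400],None,fx=3,fy=3,interpolation=cv2.INTER_CUBIC))
```

```text
11.25 [ 0.4758 -0.138   0.0258] [3.1413e+00 2.0000e-03 2.9257e+00] F [1.14 0.11 4.7 ] M [ 0.07 -0.36 -0.04] 0.058003591630514086 64.64367628097534
[-85.82883127  -0.44153667]
263 357
glass 267 216 339 [[-96.12187892 -30.759104  ]
 [-96.16192011  28.3121782 ]]
```

View pics/w4b.png

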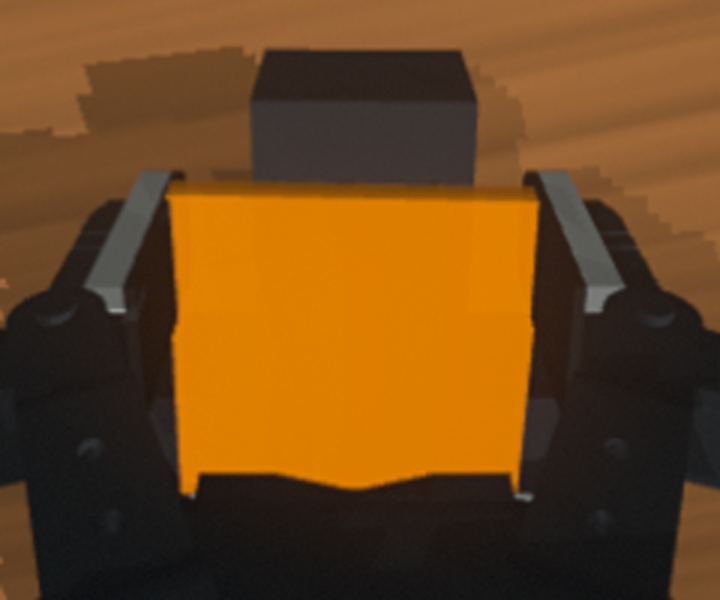

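The tongue's midline is at crop column 364 and the glass's at 354, at about 6.2 px/mm. The glass sits roughly 1.6 mm too far to −y, so I'll correct that and keep sliding.

Request:
{"name": "send_rows", "arguments": {"increments": [[50,0,0.03,-0.015,0,0,0],[50,0,0.06,-0.015,0,0,0],[50,-0.08,0.06,-0.015,0,0,0],[50,-0.16,0.06,-0.015,0,0,0],[50,-0.24,0.06,-0.015,0,0,0],[50,-0.32,0.06,-0.015,0,0,0],[50,-0.32,0.06,-0.015,0,0,0],[50,-0.32,0.06,-0.015,0,0,0]]}}

```text
time_s: 12.05
tcp_pos: [0.4812, -0.1376, 0.0257]
tool_rot: [3.141, -0.004, 2.926]
wrist_force: [-4.2, 1.3, 12.0]
width: 0.058
grasp_force: 65.3
```

Request:
{"name": "send_rows", "arguments": {"increments": [[50,-0.06,0,0,0,0,0],[50,-0.12,0,0,0,0,0],[50,-0.18,0,0,0,0,0],[50,-0.24,0,0,0,0,0],[50,-0.24,0,0,0,0,0]]}}

```text
time_s: 12.55
tcp_pos: [0.4864, -0.1387, 0.0257]
tool_rot: [3.14, -0.006, 2.926]
wrist_force: [-6.7, 0.3, 14.3]
width: 0.0584
grasp_force: 65.5
```

Request:
{"name": "send_rows", "arguments": {"increments": [[50,-0.04,0,0,0,0,0],[50,-0.08,0,0,0,0,0],[50,-0.12,0,0,0,0,0],[50,-0.12,0,0,0,0,0],[50,-0.12,0,0,0,0,0]]}}

```text
time_s: 13.05
tcp_pos: [0.4899, -0.1394, 0.0257]
tool_rot: [3.141, -0.004, 2.926]
wrist_force: [-5.4, 0.6, 11.7]
width: 0.0581
grasp_force: 65.3
```

Run:
```python
from h import *
st();o=get_obs();print(w2c(o['tcp_pos'])*1e3)
for i in range(2): capture("wrist")
im=save("wrist","w5")[:,:,::-1].copy()
h=cv2.cvtColor(im,cv2.COLOR_BGR2HSV)
m=cv2.inRange(h,(8,200,120),(22,255,255));ys=np.where(m.sum(1)>255*60)[0];r=ys.min()+4;x=np.where(m[r])[0]
print("glass",r,x.min(),x.max()+1,w2c(px2w("wrist",[[x.min(),r],[x.max()+1,r]],.030))*1e3)
g=cv2.cvtColor(im,cv2.COLOR_BGR2GRAY).astype(int)
for r in (190,200,210,220,230): d=np.diff(g[r,225:345]);print(r,225+np.argmin(d)+1,225+np.argmax(d)+1)
cv2.imwrite("pics/sc2.png",cv2.resize(capture("scene")[180:320,110:280,::-1],None,fx=4,fy=4,interpolation=cv2.INTER_CUBIC))
```

```text
13.05 [ 0.4899 -0.1394  0.0257] [ 3.1405 -0.0044  2.9257] F [-5.39  0.58 11.72] M [ 0.46  0.93 -0.06] 0.05808293768384613 65.26954293251038
[-71.70333249   1.1904549 ]
glass 266 215 339 [[-82.50370555 -29.60382839]
 [-82.51078774  29.39735304]]
190 231 237
200 241 315
210 239 317
220 239 317
230 240 316
```

View pics/sc2.png

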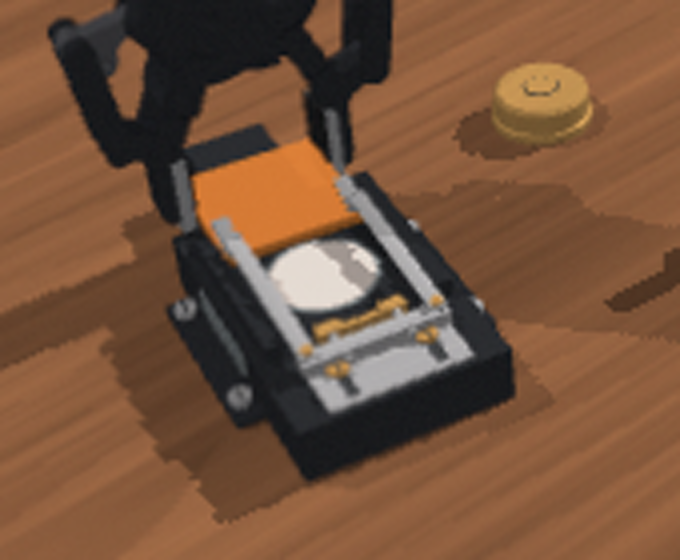

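The glass front is under both lips, at about (230,225) and (345,185) in the crop, and the glass is centred on the tongue. The downward press is 12 N, so I'll ease it before going on.

Request:
{"name": "send_rows", "arguments": {"increments": [[50,0,0,-0.02,0,0,0],[50,0,0,-0.04,0,0,0],[50,0,0,-0.04,0,0,0],[50,0,0,-0.04,0,0,0]]}}

```text
time_s: 13.65
tcp_pos: [0.4907, -0.1397, 0.0259]
tool_rot: [-3.142, -0.002, 2.926]
wrist_force: [-2.1, 0.5, 0.4]
width: 0.0581
grasp_force: 64.3
```

Request:
{"name": "send_rows", "arguments": {"increments": [[50,-0.04,0,0,0,0,0],[50,-0.08,0,0,0,0,0],[50,-0.08,0,0,0,0,0],[50,-0.08,0,0,0,0,0]]}}

```text
time_s: 14.05
tcp_pos: [0.4937, -0.1405, 0.0264]
tool_rot: [-3.141, -0.0, 2.926]
wrist_force: [-0.9, 0.3, -1.8]
width: 0.0581
grasp_force: 64.3
```

Run:
```python
from h import *
st();o=get_obs();print(w2c(o['tcp_pos'])*1e3)
```

```text
14.05 [ 0.4937 -0.1405  0.0264] [-3.1415e+00 -3.0000e-04  2.9258e+00] F [-0.86  0.3  -1.81] M [ 0.06  0.22 -0.04] 0.05805152253557594 64.25474524497986
[-67.81748285   0.99425806]
```

The clips now press down with about 2 N and the resistance has fallen off, so the noses are riding on the glass. I'll settle it on the stage, let go, raise, back off and close for the push.

Request:
{"name": "send_rows", "arguments": {"increments": [[50,-0.04,0,0.01,0,0,0],[50,-0.04,0,0.02,0,0,0],[50,-0.04,0,0.02,0,0,0],[62,-0.04,0,0.02,0,0,0],[70,-0.04,0,0.02,0,0,0],[78,-0.04,0,0.02,0,0,0],[78,-0.04,0,0.02,0,0,0],[78,-0.04,0,0.02,0,0,0]]}}

```text
time_s: 14.85
tcp_pos: [0.495, -0.1407, 0.0263]
tool_rot: [3.141, 0.0, 2.926]
wrist_force: [-0.0, -0.3, 0.3]
width: 0.078
grasp_force: 0.0
```

Run:
```python
from h import *
st()
```

```text
14.85 [ 0.495  -0.1407  0.0263] [3.1415e+00 5.0000e-04 2.9258e+00] F [-0.05 -0.34  0.3 ] M [ 0.06 -0.03  0.01] 0.07800664900127176 0.0
```

Request:
{"name": "send_rows", "arguments": {"increments": [[78,0,0,-0.5,0,0,0],[78,0,0,-1.2,0,0,0],[78,0,0,-2.0,0,0,0],[50,0.5,-0.02,-2.0,0,0,0],[20,1.0,-0.04,-2.0,0,0,0],[0,1.35,-0.04,-2.0,0,0,0],[0,1.35,-0.04,-2.0,0,0,0],[0,1.35,-0.04,-2.0,0,0,0],[0,1.35,-0.04,-2.0,0,0,0],[0,1.35,-0.04,-2.0,0,0,0]]}}

```text
time_s: 15.85
tcp_pos: [0.4619, -0.1345, 0.0761]
tool_rot: [-3.141, 0.0, 2.926]
wrist_force: [0.0, 0.3, -0.4]
width: 0.0002
grasp_force: 0.0
```

Run:
```python
from h import *
st();o=get_obs();print(w2c(o['tcp_pos'])*1e3)
im=save("wrist","w6");cv2.imwrite("pics/w6b.png",im[190:410,130:430,::-1].repeat(2,0).repeat(2,1))
```

```text
15.85 [ 0.4619 -0.1345  0.0761] [-3.1413e+00  1.0000e-04  2.9258e+00] F [ 0.01  0.33 -0.38] M [ 0.03 -0.01 -0.02] 0.00015909452466211308 0.0
[-1.00163412e+02 -3.85332073e-02]
```

View pics/w6b.png

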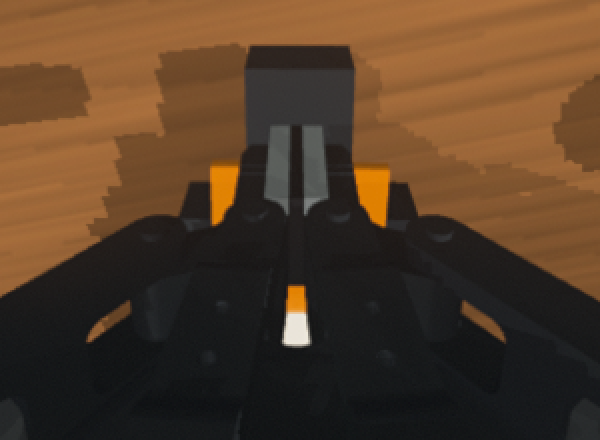

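The glass lies flat under the clips, with its rear edge at crop row 165, and the closed fingers stand over the tongue behind it. I'll lower them to just above the stage.

Request:
{"name": "send_rows", "arguments": {"increments": [[0,0,0,0.5,0,0,0],[0,0,0,1.0,0,0,0],[0,0,0,1.25,0,0,0],[0,0,0,1.36,0,0,0],[0,0,0,1.4,0,0,0],[0,0,0,1.4,0,0,0],[0,0,0,1.4,0,0,0]]}}

```text
time_s: 16.6
tcp_pos: [0.4619, -0.1345, 0.0415]
tool_rot: [3.141, 0.001, 2.926]
wrist_force: [0.1, -0.5, -0.6]
width: -0.0001
grasp_force: 0.0
```

Request:
{"name": "send_rows", "arguments": {"increments": [[0,0,0,0.02,0,0,0],[0,0,0,0.04,0,0,0],[0,0,0,0.04,0,0,0],[0,0,0,0.04,0,0,0]]}}

```text
time_s: 17.0
tcp_pos: [0.4616, -0.1344, 0.0402]
tool_rot: [3.141, 0.0, 2.926]
wrist_force: [-0.2, 0.6, -0.1]
width: -0.0002
grasp_force: 0.0
```

Request:
{"name": "send_rows", "arguments": {"increments": [[0,0,0,0.02,0,0,0],[0,0,0,0.04,0,0,0],[0,0,0,0.04,0,0,0],[0,0,0,0.04,0,0,0]]}}

```text
time_s: 17.4
tcp_pos: [0.4615, -0.1344, 0.0392]
tool_rot: [3.142, -0.0, 2.926]
wrist_force: [0.1, 0.0, -0.1]
width: -0.0003
grasp_force: 0.0
```

Request:
{"name": "send_rows", "arguments": {"increments": [[0,0,0,0.02,0,0,0],[0,0,0,0.02,0,0,0],[0,0,0,0.02,0,0,0]]}}

```text
time_s: 17.7
tcp_pos: [0.4616, -0.1344, 0.0391]
tool_rot: [3.141, -0.0, 2.926]
wrist_force: [-1.6, 1.0, 4.2]
width: 0.0003
grasp_force: 2.7
```

Request:
{"name": "send_rows", "arguments": {"increments": [[0,0,0,0.02,0,0,0],[0,0,0,0.02,0,0,0],[0,0,0,0.02,0,0,0]]}}

```text
time_s: 18.0
tcp_pos: [0.4616, -0.1344, 0.0391]
tool_rot: [3.141, -0.0, 2.926]
wrist_force: [-2.9, 0.3, 9.3]
width: 0.0001
grasp_force: 5.0
```

Request:
{"name": "send_rows", "arguments": {"increments": [[0,0,0,-0.06,0,0,0],[0,0,0,-0.11,0,0,0],[0,-0.1,0,-0.11,0,0,0],[0,-0.2,0,-0.11,0,0,0],[0,-0.3,0,-0.11,0,0,0],[0,-0.4,0,-0.11,0,0,0],[0,-0.5,0,-0.11,0,0,0],[0,-0.6,0,-0.11,0,0,0],[0,-0.6,0,-0.11,0,0,0],[0,-0.6,0,-0.11,0,0,0]]}}

```text
time_s: 19.0
tcp_pos: [0.476, -0.1376, 0.0408]
tool_rot: [3.142, -0.0, 2.926]
wrist_force: [-1.3, 0.1, 0.2]
width: -0.0002
grasp_force: 0.6
```

Request:
{"name": "send_rows", "arguments": {"increments": [[0,-0.1,0,0,0,0,0],[0,-0.2,0,0,0,0,0],[0,-0.3,0,0,0,0,0],[0,-0.4,0,0,0,0,0],[0,-0.5,0,0,0,0,0],[0,-0.6,0,0,0,0,0],[0,-0.6,0,0,0,0,0],[0,-0.6,0,0,0,0,0]]}}

```text
time_s: 19.8
tcp_pos: [0.4915, -0.141, 0.0411]
tool_rot: [-3.142, 0.001, 2.926]
wrist_force: [-0.0, 0.4, 0.0]
width: 0.0002
grasp_force: 0.1
```

Run:
```python
from h import *
st();o=get_obs();print(w2c(o['tcp_pos'])*1e3)
im=save("wrist","w7");cv2.imwrite("pics/w7s.png",cv2.resize(capture("scene")[180:320,110:280,::-1],None,fx=3,fy=3))
```

```text
19.8 [ 0.4915 -0.141   0.0411] [-3.1415e+00  1.2000e-03  2.9258e+00] F [-0.03  0.43  0.04] M [-0.03  0.02 -0.01] 0.00018132992902585916 0.12236816401127726
[-6.98508678e+01 -1.21231696e-02]
```

View pics/w7s.png

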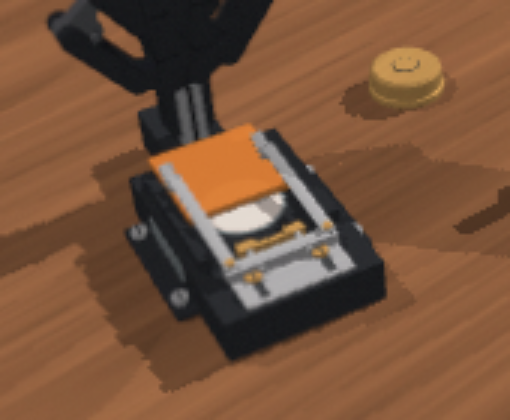

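The push is working. The glass lies flat under both clips, its front edge at about (245,195) and now over the window. I'll go on to about 10 mm before the stop.

Request:
{"name": "send_rows", "arguments": {"increments": [[0,-0.1,0,0.02,0,0,0],[0,-0.2,0,0.02,0,0,0],[0,-0.3,0,0.02,0,0,0],[0,-0.4,0,0.02,0,0,0],[0,-0.5,0,0.02,0,0,0],[0,-0.6,0,0.02,0,0,0],[0,-0.7,0,0.02,0,0,0],[0,-0.8,0,0.02,0,0,0],[0,-0.9,0,0.02,0,0,0],[0,-0.9,0,0.02,0,0,0],[0,-0.9,0,0.02,0,0,0]]}}

```text
time_s: 21.0
tcp_pos: [0.5134, -0.1458, 0.0405]
tool_rot: [-3.142, 0.001, 2.926]
wrist_force: [-0.8, 0.6, -0.2]
width: 0.0
grasp_force: 0.2
```

Request:
{"name": "send_rows", "arguments": {"increments": [[0,-0.04,0,0,0,0,0],[0,-0.08,0,0,0,0,0],[0,-0.12,0,0,0,0,0],[0,-0.12,0,0,0,0,0],[0,-0.12,0,0,0,0,0]]}}

```text
time_s: 21.5
tcp_pos: [0.5158, -0.1463, 0.0404]
tool_rot: [3.142, 0.0, 2.926]
wrist_force: [-1.8, 0.3, 0.8]
width: 0.0001
grasp_force: 0.9
```

Run:
```python
from h import *
st();o=get_obs();print(w2c(o['tcp_pos'])*1e3)
```

```text
21.5 [ 0.5158 -0.1463  0.0404] [3.1415e+00 2.0000e-04 2.9258e+00] F [-1.81  0.34  0.75] M [0.06 0.35 0.04] 0.000115895994830353 0.9427839674754068
[-4.49161473e+01  5.28787982e-03]
```

Request:
{"name": "send_rows", "arguments": {"increments": [[0,-0.04,0,0,0,0,0],[0,-0.08,0,0,0,0,0],[0,-0.12,0,0,0,0,0],[0,-0.16,0,0,0,0,0],[0,-0.16,0,0,0,0,0],[0,-0.16,0,0,0,0,0]]}}

```text
time_s: 22.1
tcp_pos: [0.5199, -0.1472, 0.0404]
tool_rot: [3.142, 0.0, 2.926]
wrist_force: [-1.3, 0.6, 1.8]
width: -0.0
grasp_force: 0.7
```

Request:
{"name": "send_rows", "arguments": {"increments": [[0,-0.03,0,0,0,0,0],[0,-0.06,0,0,0,0,0],[0,-0.08,0,0,0,0,0],[0,-0.08,0,0,0,0,0],[0,-0.08,0,0,0,0,0]]}}

```text
time_s: 22.6
tcp_pos: [0.5217, -0.1476, 0.0404]
tool_rot: [3.142, 0.0, 2.926]
wrist_force: [-1.2, 0.2, 0.0]
width: 0.0003
grasp_force: 0.9
```

Request:
{"name": "send_rows", "arguments": {"increments": [[0,-0.02,0,0,0,0,0],[0,-0.04,0,0,0,0,0],[0,-0.04,0,0,0,0,0],[0,-0.04,0,0,0,0,0]]}}

```text
time_s: 23.0
tcp_pos: [0.5227, -0.1478, 0.0405]
tool_rot: [3.142, 0.0, 2.926]
wrist_force: [-2.7, 0.5, 1.3]
width: -0.0001
grasp_force: 1.0
```

Request:
{"name": "send_rows", "arguments": {"increments": [[0,-0.02,0,0,0,0,0],[0,-0.04,0,0,0,0,0],[0,-0.04,0,0,0,0,0],[0,-0.04,0,0,0,0,0]]}}

```text
time_s: 23.4
tcp_pos: [0.5237, -0.1481, 0.0404]
tool_rot: [3.142, 0.0, 2.926]
wrist_force: [-2.6, 0.7, 0.7]
width: -0.0
grasp_force: 0.9
```

Request:
{"name": "send_rows", "arguments": {"increments": [[0,-0.02,0,0,0,0,0],[0,-0.02,0,0,0,0,0],[0,-0.04,0,0,0,0,0],[0,-0.04,0,0,0,0,0],[0,-0.04,0,0,0,0,0]]}}

```text
time_s: 23.9
tcp_pos: [0.5247, -0.1482, 0.0405]
tool_rot: [3.142, 0.0, 2.926]
wrist_force: [-0.7, 0.6, 0.3]
width: -0.0002
grasp_force: 1.0
```

Request:
{"name": "send_rows", "arguments": {"increments": [[0,-0.02,0,0,0,0,0],[0,-0.02,0,0,0,0,0],[0,-0.02,0,0,0,0,0]]}}

```text
time_s: 24.2
tcp_pos: [0.5251, -0.1484, 0.0404]
tool_rot: [3.142, 0.0, 2.926]
wrist_force: [-1.3, 0.0, 0.7]
width: 0.0003
grasp_force: 1.1
```

Request:
{"name": "send_rows", "arguments": {"increments": [[0,-0.02,0,0,0,0,0],[0,-0.02,0,0,0,0,0],[0,-0.02,0,0,0,0,0]]}}

```text
time_s: 24.5
tcp_pos: [0.5252, -0.1484, 0.0404]
tool_rot: [3.141, -0.001, 2.926]
wrist_force: [-3.4, 0.7, 2.4]
width: -0.0
grasp_force: 2.0
```

Forward motion has stalled and the force is rising: this is the stop, at world x ≈ 0.525. I'll feed on in half-millimetre steps.

Request:
{"name": "send_rows", "arguments": {"increments": [[0,-0.02,0,0,0,0,0],[0,-0.02,0,0,0,0,0],[0,-0.02,0,0,0,0,0]]}}

```text
time_s: 24.8
tcp_pos: [0.5254, -0.1484, 0.0403]
tool_rot: [3.141, -0.002, 2.926]
wrist_force: [-4.5, 1.9, 4.2]
width: 0.0001
grasp_force: 2.7
```

Request:
{"name": "send_rows", "arguments": {"increments": [[0,-0.02,0,0,0,0,0],[0,-0.02,0,0,0,0,0],[0,-0.02,0,0,0,0,0]]}}

```text
time_s: 25.1
tcp_pos: [0.5255, -0.1484, 0.0403]
tool_rot: [3.141, -0.002, 2.926]
wrist_force: [-6.3, 1.1, 4.0]
width: -0.0
grasp_force: 3.1
```

Run:
```python
from h import *
for i in range(3): st();capture("scene")
```

```text
25.1 [ 0.5255 -0.1484  0.0403] [ 3.1411e+00 -2.3000e-03  2.9257e+00] F [-6.34  1.15  3.99] M [0.3  1.28 0.03] -2.6446992450312093e-06 3.0688858218491077
25.15 [ 0.5255 -0.1484  0.0403] [ 3.1412e+00 -2.3000e-03  2.9258e+00] F [-6.09  1.04  4.97] M [ 0.31  1.24 -0.01] 0.00034223186975669486 3.0654785921797156
25.2 [ 0.5255 -0.1484  0.0403] [ 3.1412e+00 -2.3000e-03  2.9258e+00] F [-6.98  1.3   3.63] M [ 0.34  1.3  -0.04] -0.00017646002772491663 3.0636764829978347
```

Request:
{"name": "send_rows", "arguments": {"increments": [[0,-0.02,0,0,0,0,0],[0,-0.02,0,0,0,0,0],[0,-0.02,0,0,0,0,0]]}}

```text
time_s: 25.55
tcp_pos: [0.5264, -0.1483, 0.0401]
tool_rot: [3.141, -0.001, 2.926]
wrist_force: [-4.6, 2.2, 1.7]
width: 0.0
grasp_force: 2.6
```

Run:
```python
from h import *
for i in range(3): st();capture("scene")
cv2.imwrite("pics/s8.png",cv2.resize(capture("scene")[190:310,130:260,::-1],None,fx=4.5,fy=4.5,interpolation=cv2.INTER_CUBIC))
```

```text
25.55 [ 0.5264 -0.1483  0.0401] [ 3.1411e+00 -1.4000e-03  2.9260e+00] F [-4.58  2.2   1.7 ] M [0.41 1.03 0.03] 5.45705315240275e-06 2.5529596488922834
25.6 [ 0.5264 -0.1483  0.0401] [ 3.1411e+00 -1.5000e-03  2.9260e+00] F [-3.96  1.96  0.98] M [ 0.42  1.07 -0.03] 0.00022952604749462108 2.553289197385311
25.65 [ 0.5264 -0.1483  0.0401] [ 3.1412e+00 -1.5000e-03  2.9260e+00] F [-4.74  2.    1.46] M [0.42 1.07 0.02] 0.0003612279351699088 2.553381440229714
```

Request:
{"name": "send_rows", "arguments": {"increments": [[0,-0.02,0,0,0,0,0],[0,-0.02,0,0,0,0,0],[0,-0.02,0,0,0,0,0]]}}

```text
time_s: 26.05
tcp_pos: [0.5265, -0.1483, 0.0401]
tool_rot: [3.141, -0.002, 2.926]
wrist_force: [-6.7, 2.7, 3.1]
width: 0.0002
grasp_force: 3.1
```

Run:
```python
from h import *
for i in range(2): st();capture("scene")
im=capture("top");cv2.imwrite("pics/t9.png",im[:,:,::-1])
# amber pixels in top and scene pictures mapped into the carrier frame
for cam in ("top","scene"):
    im=capture(cam)[:,:,::-1].copy();h=cv2.cvtColor(im,cv2.COLOR_BGR2HSV);m=cv2.inRange(h,(6,200,120),(22,255,255))
    v,u=np.where(m);c=w2c(px2w(cam,np.c_[u,v],.030))*1e3;k=(abs(c[:,0])<90)&(abs(c[:,1])<40);c=c[k]
    print(cam,k.sum())
    for y in range(-32,33,8):
        s=c[abs(c[:,1]-y)<2.5,0]
        if len(s)>2: print(y,len(s),s.min().round(1),s.max().round(1))
```

```text
26.05 [ 0.5265 -0.1483  0.0401] [ 3.141e+00 -2.400e-03  2.926e+00] F [-6.72  2.65  3.11] M [0.51 1.26 0.01] 0.0001961767308696345 3.135493495501578
26.1 [ 0.5265 -0.1483  0.0401] [ 3.141e+00 -2.400e-03  2.926e+00] F [-5.51  2.2   2.81] M [0.45 1.28 0.01] -0.00014551083590125927 3.13227198086679
top 516
-16 35 14.5 36.8
-8 44 11.0 36.8
0 50 4.2 36.6
8 68 -6.5 36.6
16 86 -16.8 37.4
24 35 -17.8 36.0
scene 0
```

```bash
cat >> h.py <<'E'
def clips():
    im=capture("wrist")[:,:,::-1].copy();st()
    h=cv2.cvtColor(im,cv2.COLOR_BGR2HSV)
    def samp(z,xs,ys):
        G=np.array([[x,y] for y in ys for x in xs]);W=np.c_[G@CR.T+O,np.full(len(G),z)]
        p=w2px("wrist",W).astype(np.float32)
        return cv2.remap(h,p[:,0].reshape(len(ys),-1),p[:,1].reshape(len(ys),-1),cv2.INTER_LINEAR)
    xs=np.arange(-.055,-.005,.0005)
    ys=np.array([-29,-28,-26.5,-25,25,26.5,28,29])/1e3
    s=samp(.032,xs,ys)
    for y,r in zip(ys,s): print("z32 y",y*1e3,"V",r[::3,2].tolist(),"S",r[::6,1].tolist())
    ys=np.array([-21,-18,18,21])/1e3;s=samp(.030,xs,ys)
    for y,r in zip(ys,s):
        a=(r[:,1]>200)&(r[:,2]>110)&(r[:,0]>7)&(r[:,0]<22);print("amber y",y*1e3,"x from",xs[a].min()*1e3 if a.any() else None,a.sum())
E
python3 -c "
from h import *
clips()"
```

```text
26.35 [ 0.5265 -0.1484  0.0401] [ 3.1411e+00 -2.5000e-03  2.9260e+00] F [-5.59  1.86  2.55] M [0.41 1.29 0.01] -2.888631247596848e-05 3.1272149411961436
z32 y -29.0 V [63, 63, 63, 64, 65, 64, 61, 49, 49, 50, 72, 130, 140, 139, 140, 139, 134, 113, 90, 101, 101, 143, 149, 150, 150, 150, 151, 122, 31, 30, 30, 31, 33, 33] S [8, 9, 12, 11, 6, 7, 7, 7, 6, 6, 8, 7, 5, 6, 9, 5, 11]
z32 y -28.0 V [63, 63, 63, 64, 65, 64, 61, 49, 49, 49, 71, 129, 137, 137, 137, 137, 138, 132, 100, 102, 101, 143, 150, 150, 152, 151, 152, 96, 29, 30, 30, 32, 32, 32] S [8, 12, 12, 14, 8, 10, 6, 5, 7, 6, 8, 7, 7, 6, 14, 9, 8]
z32 y -26.5 V [63, 62, 62, 63, 65, 65, 53, 49, 49, 49, 73, 134, 143, 142, 140, 141, 139, 139, 105, 104, 103, 148, 155, 156, 156, 157, 158, 64, 29, 31, 33, 33, 33, 33] S [14, 13, 20, 10, 12, 7, 5, 6, 6, 5, 5, 7, 6, 7, 9, 4, 1]
z32 y -25.0 V [63, 63, 63, 63, 63, 65, 53, 49, 49, 49, 73, 134, 143, 143, 143, 143, 143, 143, 109, 105, 104, 148, 155, 155, 155, 156, 155, 41, 31, 33, 32, 33, 33, 31] S [10, 16, 16, 12, 10, 7, 5, 5, 5, 5, 5, 8, 8, 9, 14, 4, 10]
z32 y 25.0 V [62, 62, 62, 62, 61, 61, 62, 6
[... 326 characters left out ...]
0, 30, 30, 31, 30] S [11, 15, 15, 16, 12, 6, 7, 7, 7, 5, 8, 6, 7, 7, 16, 10, 12]
z32 y 28.0 V [62, 62, 62, 62, 62, 62, 62, 63, 48, 47, 56, 170, 199, 200, 193, 148, 141, 123, 97, 92, 97, 164, 187, 188, 187, 188, 189, 135, 30, 32, 30, 31, 29, 29] S [9, 11, 14, 13, 11, 5, 6, 6, 6, 7, 5, 7, 6, 7, 14, 14, 9]
z32 y 29.0 V [62, 61, 62, 62, 62, 61, 62, 61, 46, 46, 56, 170, 199, 200, 164, 143, 133, 104, 87, 93, 97, 165, 187, 187, 186, 188, 187, 137, 31, 30, 31, 28, 31, 30] S [9, 12, 12, 16, 10, 4, 6, 6, 7, 9, 3, 7, 5, 7, 4, 11, 8]
amber y -21.0 x from -25.499999999999975 19
amber y -18.0 x from -25.499999999999975 8
amber y 18.0 x from -25.499999999999975 11
amber y 21.0 x from -25.499999999999975 21
```

Run:
```python
from h import *
o=get_obs();c=get_calibration("wrist");K=np.array(c["intrinsics"],float);D=np.array(c["distortion"],float)
R=np.array(c["R"]);t=np.array(c["t"]);T=Ro.from_euler("xyz",o["tool_rot"]).as_matrix();p=np.array(o["tcp_pos"])
Rct=R@T;tct=R@p+t   # camera from tool
def prof(f,pos,rot,tag):
    im=cv2.imread(f) if isinstance(f,str) else f
    g=cv2.cvtColor(im,cv2.COLOR_BGR2GRAY)
    T2=Ro.from_euler("xyz",rot).as_matrix();Rw=Rct@T2.T;tw=tct-Rw@np.array(pos)
    xs=np.arange(-.052,-.015,.00025)
    for y in (-26.5,-25,25,26.5):
        W=np.c_[np.c_[xs,np.full(len(xs),y/1e3)]@CR.T+O,np.full(len(xs),.032)]
        q=cv2.projectPoints(W.reshape(-1,1,3),cv2.Rodrigues(Rw)[0],tw,K,D)[0].reshape(-1,2).astype(np.float32)
        v=cv2.remap(g,q[:,:1],q[:,1:],1).ravel().astype(float);d=np.convolve(np.diff(v),np.ones(4),"same")
        print(tag,y,"rise",(xs[np.argmax(d)]*1e3).round(1),"V",v[::8].astype(int).tolist())
prof("pics/w2.png",[.5227,-.1383,.1704],[3.1414,.0002,2.9869],"free")
prof("pics/w7.png",[.4915,-.1410,.0411],[-3.1415,.0012,2.9258],"riding")
prof(capture("wrist")[:,:,::-1].copy(),p,o["tool_rot"],"now")
st()
```

```text
free -26.5 rise -39.7 V [54, 54, 55, 55, 55, 54, 100, 165, 168, 168, 167, 168, 143, 113, 177, 185, 185, 185, 185]
free -25 rise -40.0 V [54, 54, 54, 54, 54, 55, 101, 166, 170, 170, 171, 171, 145, 120, 179, 184, 184, 183, 183]
free 25 rise -40.0 V [54, 54, 55, 54, 55, 51, 89, 159, 162, 162, 163, 159, 139, 109, 168, 179, 179, 179, 179]
free 26.5 rise -40.0 V [54, 55, 55, 55, 54, 47, 88, 163, 168, 168, 163, 138, 116, 106, 170, 183, 182, 183, 183]
riding -26.5 rise -36.7 V [151, 102, 26, 27, 29, 29, 28, 25, 29, 28, 26, 28, 26, 27, 27, 27, 27, 26, 28]
riding -25 rise -37.2 V [151, 58, 28, 29, 29, 29, 28, 24, 29, 28, 28, 27, 26, 28, 26, 25, 27, 26, 27]
riding 25 rise -37.2 V [148, 99, 28, 28, 28, 26, 28, 25, 29, 30, 29, 29, 28, 29, 28, 29, 29, 27, 28]
riding 26.5 rise -38.0 V [147, 131, 27, 27, 27, 27, 27, 26, 30, 29, 29, 29, 29, 28, 29, 28, 28, 28, 28]
now -26.5 rise -39.7 V [61, 61, 62, 52, 48, 48, 72, 139, 141, 139, 139, 138, 105, 103, 126, 154, 155, 154, 156]
now -25 rise -39.7 V [61, 61, 61, 50, 47, 48, 72, 139, 142, 142, 142, 143, 108, 104, 126, 153, 153, 153, 154]
now 25 rise -39.5 V [60, 60, 59, 60, 59, 45, 55, 175, 189, 188, 173, 166, 101, 95, 127, 178, 178, 178, 179]
now 26.5 rise -39.5 V [60, 60, 59, 59, 59, 45, 55, 177, 193, 194, 195, 125, 96, 97, 126, 177, 178, 180, 180]
26.4 [ 0.5265 -0.1483  0.0401] [ 3.1411e+00 -2.5000e-03  2.9260e+00] F [-5.87  1.34  2.75] M [0.5  1.25 0.01] -1.139380054384067e-05 3.127059401012957
```

The lip ends map to −39.6 mm on both sides, against −39.9 mm when the clips were free. A riding clip would read about 2.4 mm farther in, so both have snapped down, which matches the jump in the feed. I'll back off and rise.

Request:
{"name": "send_rows", "arguments": {"increments": [[0,0.08,0,0,0,0,0],[0,0.16,0,0,0,0,0],[0,0.3,0,0,0,0,0],[0,0.5,0,-0.1,0,0,0],[0,1.0,0,-0.5,0,0,0],[0,1.4,0,-1.5,0,0,0],[0,1.4,0,-3,0,0,0],[0,1.4,0,-4,0,0,0],[0,1.4,0,-4,0,0,0],[0,1.4,0,-4,0,0,0],[0,1.4,0,-4,0,0,0]]}}

```text
time_s: 27.5
tcp_pos: [0.4925, -0.1412, 0.1394]
tool_rot: [-3.142, -0.002, 2.926]
wrist_force: [-1.1, -0.9, -0.4]
width: 0.0003
grasp_force: 0.0
```

Run:
```python
from h import *
for i in range(4): capture("wrist")
im=save("wrist","w10")[:,:,::-1].copy();st()
g=cv2.cvtColor(im,cv2.COLOR_BGR2GRAY);h=cv2.cvtColor(im,cv2.COLOR_BGR2HSV)
xs=np.arange(-.055,.045,.00025)
def px(y,z): return w2px("wrist",np.c_[np.c_[xs,np.full(len(xs),y/1e3)]@CR.T+O,np.full(len(xs),z)]).astype(np.float32)
for y in (-26.5,-25,25,26.5):
    q=px(y,.032);v=cv2.remap(g,q[:,:1],q[:,1:],1).ravel().astype(float)
    d=np.convolve(np.diff(v),np.ones(4),"same");d[xs[1:]>-.02]=0;print("lip",y,(xs[np.argmax(d)]*1e3).round(1),v[:160:8].astype(int).tolist())
for y in (-20,-15,0,15,20):
    q=px(y,.030);s=cv2.remap(h,q[:,:1],q[:,1:],1)[:,0]
    a=(s[:,1]>200)&(s[:,2]>110)&(s[:,0]>7)&(s[:,0]<22);print("amber",y,(xs[a].min()*1e3,xs[a].max()*1e3) if a.any() else None)
for n in ["glass","lens","cap","foot"]:
    capture("scene");print(n,[np.round(x["location"],3).tolist() for x in spotter.boxes_of(n,"scene")[:1]])
```

```text
27.75 [ 0.4929 -0.1414  0.1396] [-3.1412e+00 -1.5000e-03  2.9257e+00] F [ 0.42  0.07 -0.11] M [ 0.01 -0.04  0.04] 0.0003511528069948404 0.0
lip -26.5 -39.5 [55, 56, 56, 56, 55, 56, 56, 57, 133, 177, 177, 176, 175, 167, 107, 122, 190, 196, 193, 168]
lip -25 -39.5 [54, 55, 55, 56, 55, 57, 56, 56, 132, 180, 180, 179, 180, 172, 112, 123, 191, 196, 142, 61]
lip 25 -39.5 [56, 56, 56, 55, 55, 56, 50, 43, 120, 173, 172, 172, 172, 159, 106, 113, 178, 188, 188, 186]
lip 26.5 -39.5 [56, 56, 56, 56, 55, 56, 51, 43, 121, 176, 175, 177, 170, 134, 104, 115, 182, 191, 191, 191]
amber -20 (np.float64(-24.999999999999975), np.float64(-21.49999999999997))
amber -15 (np.float64(-24.749999999999975), np.float64(-21.74999999999997))
amber 0 None
amber 15 (np.float64(-24.749999999999975), np.float64(-21.49999999999997))
amber 20 (np.float64(-24.749999999999975), np.float64(-20.99999999999997))
glass [[0.588, -0.172, 0.023]]
lens [[0.77, -0.02, 0.01]]
cap [[0.52, -0.004, 0.017]]
foot [[0.643, -0.014, 0.014]]
```

Everything fits: both lips sit where they did when free, the rear edge is straight and has not sprung back, and the lens, cap and foot have not moved. I'm handing the job in.

```bash
python3 -c "
from workcell import finish_job
print(finish_job())"
```

```text
the job is handed in; nothing more can be done
None
```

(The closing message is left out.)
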